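# Open the double-latched lid of the pad spinner

## Task

Open the lid of the pad spinner so that the polishing pad inside can be taken out. Slide its bolt back, lift the lid a little by its black handle until the safety catch holds it and let go, then push the catch's tab aside so that the lid swings up, and leave it standing wide open.

Things in the scene. Friction and masses are not known exactly. Their poses are not given: they have to be found in the camera images.
- bolt_knob (a point): Bolt's upright steel knob, 16 mm diameter; the point is 188 mm above the bench, 25 mm below its top; guides and bar end 18 mm below the point. Axes: x from the spinner's latch side to its hinge, y along the latch side. Push it along -y (from the robot): the lid is free after 30 mm, stop at 45 mm, about 3 N, stays where left. Spinner: grey, 280 (y) x 240 x 150 mm, latch side to the robot's right.
- lid_handle (a point): Middle of the grip of the lid's black bow handle: bar 16 mm thick, 100 mm long along y (parallel to the hinge), its centre 45 mm above the lid's top (195 mm above the bench when shut). Axes turn with the lid: x towards the hinge, z out of the lid. The hinge line lies 180 mm along +x and 55 mm along -z from the point. 2 to 8 N lifts it; the bar turns freely between the fingers.
- catch_tab (a point): Centre of the safety catch's steel tab: 45 (x) x 12 (y) x 56 mm (z), standing 2 to 47 mm out from the lid's edge. Lid shut: sunk flush in a guard box, out of reach. Lid held at 0.24 rad: 65 mm higher, its lower edge about 10 mm above the guard. Axes turn with the lid: x to the hinge, y along the edge. Push along -y (away from the robot): unhooks after 13 to 19 mm, stop at 30 mm, 2 to 3 N, stays.
- lid (a joint): Lid angle, rad: 0 shut, 0.24 held by the safety catch, 1.75 wide open. Below 0.1 (handle raised 18 mm) the lid falls shut when let go; above that a gas stay lifts it slowly by itself to the catch (handle 41 mm higher than shut) and, once the catch is pushed aside, up and away from the latch side to wide open in about 3 s.

How it is judged (in metres and radians):
On the way, in this order (a step that is already met when the one before it is completed fails the run):
1. the bolt is slid back, its knob at least 18 mm from where it was (distance of bolt_knob from where it was at the start of the episode above 0.018 m), for 0.1 s.
2. the lid is lifted a little and stands against the safety catch (0.2 to 0.3 rad) (value of joint lid between 0.2 and 0.3 rad), for 0.3 s.
At the end, for the whole second after the job is handed in: the lid stands open at more than 1.5 rad (86 degrees) and has come to rest (value of joint lid above 1.5 rad and velocity of joint lid below 0.1 rad/s); the robot touches nothing.
It also fails if it takes over 54 s, if anything falls off the work surface, if the arm or the gripper's body presses on something with over 40 N, if the wrist force passes 120 N, or if a joint passes its speed limit or range.

## Robot

A 6-joint arm with a two-finger parallel gripper is mounted at the origin on the work surface. World frame = base frame: x ahead of the robot, y to its left, z up, the work surface at z = 0. Lengths are in mm, angles in rad, forces in N, time in s.
With the tool pointing down it reaches from about 400 to 925 mm from the base axis. Payload 12.5 kg.
Tool frame: the origin (TCP) lies at the very end of the fingers, on their centre line; the grasp point (between the pads) lies 19 mm behind it (env.grip_point_offset is the distance from the TCP to the grasp point, in mm); z points along the fingers, y is the direction in which the jaws open and shut (so a half turn about z gives the same grasp; the last joint's range is limited). The gripper opens to 95 mm and grips with 3 to 60 N. Pads are 20 mm wide; open, the fingers measure 119 mm over their backs; the gripper's body (75 mm by 180 mm) begins 59 mm behind the grasp point.
Start: joints at [-1.437, 0.491, 1.559, -0, 1.092, -0.106], TCP at [148.465, -607.128, 214.661] pointing down, gripper open.
Joint ranges: [-3.1, 3.1], [-0.84, 2.19], [0.05, 2.79], [-1.13, 4.28], [0.06, 2.93], [-2.69, 2.69]. Speed limits (rad/s): [2.22, 2.22, 2.79, 3.14, 3.14, 3.14].

## Interface

Orientations are given as [roll, pitch, yaw] about the fixed x, y, z axes, in that order (R = Rz(yaw) Ry(pitch) Rx(roll)).
In Python, from cell import env gives the robot as it stands.
- The arm moves only by the tool drive_tool, never from a script. Its argument "commands" is a list of rows, each an object of numbers: "dx", "dy", "dz": the shift along the world's x, y, z in mm; "yaw": the turn about the world's z in degrees. In form: [{"dx": .., "dy": .., "dz": .., "yaw": ..}, ...]. A call has 1 to 5 rows; each row shifts and turns the commanded pose from where the row before left it; what a row does not reach is not made up. A row lasts 1/12 s, in which the tool goes at most 41.7 mm and 7.16 degrees, less where a joint would pass 70% of its speed; a pose out of reach is approached as far as the arm can. A call with a gripper value outside its range is refused whole. "grip" is the opening, from 0 (shut) to 1 (fully open), set as the call begins (left out, the last holds). The fingers move at their own pace and stop on an object; the grip force is fixed at half the most. Time passes only in rows, so rows that do not move let the fingers close. It gives the time, the measured TCP pose, the force and the opening at its end, in the units of the state.
- env.state(): the state, without advancing time (a new reading comes with each control period).
- env.read_camera(name): name is "side" or "top"; returns the picture (384x512x3 uint8, red, green, blue); there is no depth.
- env.calibration(name): a dict with "intrinsics" (3x3 intrinsics, pixels), "rvec" (rotation vector, rad) and "tvec" (3), from world to camera coordinates, as OpenCV has them. Camera axes: x right, y down, z forward; pixel columns grow to the right and rows downward; lengths in mm; the calibration is good to about 2 mm. A picture is of the moment at which its call begins. calibration takes no time and is no camera call.
- env.job_done(): hands the job in, once; it reports no verdict.
Trained networks look in the newest picture that a camera, given by its name, has taken for a name from the list of things; names that differ only in an ending like _2 or _b are one class to them, and where a whole thing is asked for, a point or a joint stands for the part that bears it (a point fixed in the world has none). Each returns a list of dicts, best first, with "conf" (0 to 1); they miss things now and then, are a little off and sometimes report something else, mostly with a low value. They report only what shows in the picture. A call takes as long as a camera call.
- env.trace(query, camera): "pixels" (384x512 bool, what is visible of it) and "pixel" ([column, row] in pixels, amid what is visible of it).
- env.place_of(query, camera): "pixel" ([column, row] in pixels: a listed point, or the origin of a listed thing).
The state is a dict: "t": time; "joints": joint angles; "qvel": joint speeds; "tau": joint torques, N m; "eef_pos": TCP position; "tcp_rot": TCP orientation; "ft_force": force on the tool from outside, world axes, zero at the start; "moment": the same for the moment, N m; "opening": opening from 0.0 (shut) to 1.0 (fully open).
Only numpy, scipy, OpenCV 4.12 (cv2) and the standard library are available. Lean on these libraries where they do the work, as an engineer would, in place of code of your own. Each camera call takes 0.05 s, during which the arm holds its last target.

## Working session

There is one attempt and no reset: what is moved stays moved. The work goes in short steps, Python scripts to look and compute and a tool call to move; the robot and the scene stay as the last step left them, time stands still between calls to the robot, and variables do not carry over. Pictures are saved under pics/ and viewed, and the job is handed in when it is done.

Besides the shell and the picture viewer there is one more tool, called after "Request:" as name(argument=value, ...), one argument or row to a line, values as JSON. drive_tool: Moves the arm, as the interface text tells. Its arguments: {"type":"object","properties":{"commands":{"type":"array"},"grip":{"type":"number"}},"required":["commands"]}

```bash
ls; mkdir -p pics
cat > h.py <<'E'
import numpy as np, cv2
from cell import env
def cal(n):
    c=env.calibration(n);K=np.array(c["intrinsics"],float);R=cv2.Rodrigues(np.array(c["rvec"],float))[0];t=np.array(c["tvec"],float).ravel();return K,R,t
def ray(n,p):
    K,R,t=cal(n);d=R.T@np.linalg.inv(K)@np.array([p[0],p[1],1.]);return -R.T@t,d/np.linalg.norm(d)
def atz(n,p,z):
    o,d=ray(n,p);return o+d*(z-o[2])/d[2]
def tri(a,b):
    o1,d1=ray("side",a);o2,d2=ray("top",b)
    A=np.array([d1,-d2]).T;s=np.linalg.lstsq(A,o2-o1,rcond=None)[0]
    p,q=o1+d1*s[0],o2+d2*s[1];return (p+q)/2,np.linalg.norm(p-q)
def proj(n,P):
    K,R,t=cal(n);v=K@(R@np.array(P,float)+t);return v[:2]/v[2]
def save(n,f):
    im=env.read_camera(n);cv2.imwrite("pics/"+f,cv2.cvtColor(im,cv2.COLOR_RGB2BGR));return im
E
python3 - <<'E'
from h import *
save("side","s0.png");save("top","t0.png")
for n in("side","top"):
    K,R,t=cal(n);print(n,-R.T@t,R[2])
    for q in("bolt_knob","lid_handle","catch_tab"):
        r=env.place_of(q,n);print(n,q,[(x["conf"],x["pixel"]) for x in r])
        z={"bolt_knob":188,"lid_handle":195,"catch_tab":120}[q]
        if r: print(atz(n,r[0]["pixel"],z))
E
```

```text
pics
side [406.27022996 582.70300336 662.90896719] [ 0.28423472 -0.67466433 -0.68120383]
side bolt_knob [(0.66, [340.2, 154.0])]
[501.4230081  -51.07340617 188.        ]
side lid_handle [(0.87, [292.4, 164.2])]
[571.35663807  24.4396734  195.        ]
side catch_tab [(0.4, [263.6, 160.5])]
[657.87709358 -51.12612725 120.        ]
top [476.19784174 103.2271304  834.22280353] [ 0.16021784  0.01175781 -0.98701165]
top bolt_knob [(0.7, [344.3, 238.4])]
[502.15126529 -41.4874999  188.        ]
top lid_handle [(0.85, [299.5, 199.9])]
[564.9202359   35.24148031 195.        ]
top catch_tab [(0.52, [345.7, 160.9])]
[653.38896631 -61.21359002 120.        ]
```

View pics/s0.png

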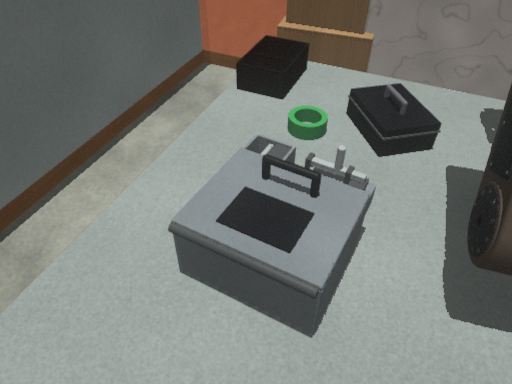

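View pics/t0.png

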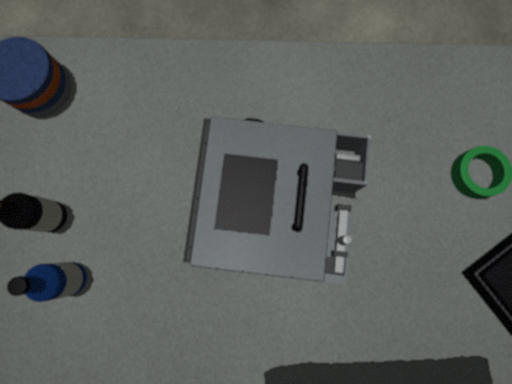

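Run:
```python
from h import *
S={"b":[340.2,154.0],"h":[292.4,164.2],"c":[263.6,160.5]};T={"b":[344.3,238.4],"h":[299.5,199.9],"c":[345.7,160.9]}
for k in S: print(k,tri(S[k],T[k]))
print(env.state())
```

```text
b (array([500.78069365, -39.75949879, 196.37424352]), np.float64(2.089307902491913))
h (array([565.55795501,  36.72426993, 205.39297607]), np.float64(4.199937963384175))
c (array([659.17547256, -62.97195827, 109.85848434]), np.float64(6.5162711830826305))
{'t': 0.4, 'joints': array([-1.43656823e+00,  4.90997533e-01,  1.55897889e+00,  2.00117535e-06,
        1.09165989e+00, -1.05595368e-01]), 'qvel': array([-7.67607117e-04, -1.29188431e-03,  1.91267683e-05, -7.68554121e-04,
       -2.19804416e-03, -1.74557965e-03]), 'tau': array([-6.88683849e-04, -6.11914802e+01, -2.58178675e+01,  6.92511024e-02,
        4.52383992e-02, -2.75582607e-05]), 'eef_pos': array([ 148.48109267, -607.09715221,  214.57311767]), 'tcp_rot': array([-3.14154942e+00, -6.36778690e-06,  2.39822539e-01]), 'ft_force': array([ 0.05952716, -0.29280887,  0.18187288]), 'moment': array([-0.020121  ,  0.02116904,  0.01277802]), 'opening': 1.0006161953845096}
```

The side view shows the spinner with the handle at about (292,170), the bolt knob at (340,155) and the guard box at (270,150). In the top view the handle is at (300,198), the knob at (345,239) and the guard box at (350,163). The latch side faces world -y, so the bolt slides towards +x. I'll zoom in to refine these.

Run:
```python
import cv2
a=cv2.imread("pics/s0.png")[120:320,160:390];cv2.imwrite("pics/s0z.png",cv2.resize(a,None,fx=3.4,fy=3,interpolation=cv2.INTER_CUBIC)[:600,:800])
a=cv2.imread("pics/t0.png")[105:290,180:380];cv2.imwrite("pics/t0z.png",cv2.resize(a,None,fx=3,fy=3,interpolation=cv2.INTER_CUBIC))
```

```text
(no output)
```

View pics/s0z.png

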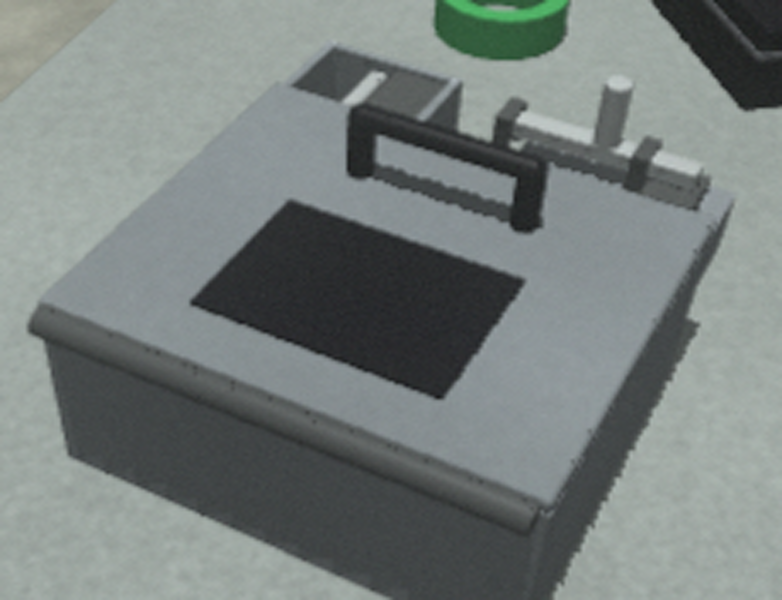

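View pics/t0z.png

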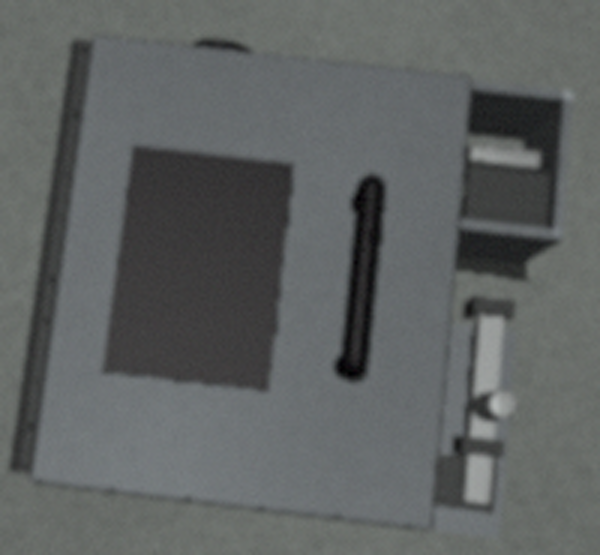

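Run:
```python
from h import *
s=lambda u,v:(160+u/3.4,120+v/3)
t=lambda u,v:(180+u/3,105+v/3)
P={"knobtop":(s(620,82),t(502,403),213),"bar":(s(447,136),t(362,276),201),"barfar":(s(362,113),t(371,182),201),"barnear":(s(538,160),t(352,370),201),
"lidR":(s(733,200),t(434,526),150),"lidFar":(s(280,84),t(469,75),150),"blackA":(s(525,280),t(268,388),150),"blackB":(s(290,200),t(292,164),150),"blackC":(s(192,302),t(133,147),150),"blackD":(s(440,398),t(104,372),150),
"guardFarOut":(s(335,45),t(568,95),140)}
for k,(a,b,z) in P.items():
    p,e=tri(a,b);print(k,p.round(1),round(e,1),"S",atz("side",a,z)[:2].round(1),"T",atz("top",b,z)[:2].round(1))
```

```text
knobtop [499.1 -41.3 211.3] 1.4 S [498.1 -39. ] T [499.8 -40.8]
bar [569.7  33.9 199.8] 0.8 S [569.7  35.3] T [569.1  33.9]
barfar [622.6  28.4 196.6] 3.4 S [618.8  33.6] T [623.2  29.2]
barnear [517.4  39.6 203.8] 2.6 S [519.4  36.5] T [516.3  39.2]
lidR [426.  -12.6 165.2] 9.3 S [421.8 -31.7] T [429.6 -14.7]
lidFar [703.5 -38.2 148.3] 3.9 S [700.4 -36. ] T [704.9 -37.6]
blackA [506.5  83.9 150.9] 2.1 S [505.6  83. ] T [507.5  84.1]
blackB [644.4  71.9 151.7] 1.0 S [644.6  70.3] T [645.3  71.9]
blackC [653.1 170.3 151.2] 0.9 S [653.2 169.3] T [653.8 170.5]
blackD [515.  182.7 149.7] 0.8 S [515.3 183. ] T [514.6 182.6]
guardFarOut [ 693.5 -100.9  144.1] 3.5 S [ 693.9 -106.2] T [ 696.6 -101.9]
```

The fit is consistent: spinner yaw is -5.0°, the handle is at (569.5, 34.5, 195) and the knob at (499, -40.5). I'll push the bolt along (0.996, -0.088). First I'll raise the arm, approach with the fingers shut, and square the yaw.

Request:
drive_tool(
  commands=[
    {"dx":10,"dy":15,"dz":28,"yaw":-4},
    {"dx":15,"dy":20,"dz":28,"yaw":-4},
    {"dx":20,"dy":25,"dz":22,"yaw":-4},
    {"dx":22,"dy":30,"dz":10,"yaw":-4},
    {"dx":22,"dy":32,"yaw":-2.8},
  ],
  grip=0,
)

```text
invalid input
```

Request:
drive_tool(
  commands=[
    {"dx":20,"dy":34},
    {"dx":20,"dy":34},
    {"dx":20,"dy":34},
    {"dx":20,"dy":34},
    {"dx":20,"dy":34},
  ],
)

```text
invalid input
```

Request:
drive_tool(
  commands=[
    {"dx":20,"dy":34},
    {"dx":20,"dy":34},
    {"dx":20,"dy":34},
    {"dx":15,"dy":35},
    {"dx":15,"dy":35},
  ],
)

```text
invalid input
```

Request:
drive_tool(
  commands=[
    {"dx":12,"dy":35},
    {"dx":12,"dy":34},
    {"dx":12,"dy":34},
    {},
    {},
  ],
)

```text
invalid input
```

Request:
drive_tool(
  commands=[
    {"dx":10,"dy":15,"dz":28,"yaw":-4},
    {"dx":15,"dy":20,"dz":28,"yaw":-4},
    {"dx":20,"dy":25,"dz":22,"yaw":-4},
    {"dx":22,"dy":30,"dz":10,"yaw":-4},
    {"dx":22,"dy":32,"dz":0,"yaw":-2.8},
  ],
  grip=0,
)

```text
t: 0.82
eef_pos: [238.2, -484.8, 305.1]
tcp_rot: [3.138, -0.002, -0.093]
ft_force: [0.8, -1.0, -0.6]
opening: 0.707
```

Request:
drive_tool(
  commands=[
    {"dx":20,"dy":34,"dz":0,"yaw":0},
    {"dx":20,"dy":34,"dz":0,"yaw":0},
    {"dx":20,"dy":34,"dz":0,"yaw":0},
    {"dx":20,"dy":34,"dz":0,"yaw":0},
    {"dx":20,"dy":34,"dz":0,"yaw":0},
  ],
)

```text
t: 1.23
eef_pos: [338.0, -313.3, 302.9]
tcp_rot: [3.141, -0.0, -0.089]
ft_force: [0.5, -1.1, 0.2]
opening: 0.354
```

Request:
drive_tool(
  commands=[
    {"dx":20,"dy":34,"dz":0,"yaw":0},
    {"dx":20,"dy":34,"dz":0,"yaw":0},
    {"dx":18,"dy":34,"dz":0,"yaw":0},
    {"dx":15,"dy":34,"dz":0,"yaw":0},
    {"dx":14,"dy":34,"dz":0,"yaw":0},
  ],
)

```text
t: 1.65
eef_pos: [425.0, -143.3, 302.8]
tcp_rot: [3.141, -0.0, -0.088]
ft_force: [0.6, -0.3, 0.0]
opening: 0.024
```

Request:
drive_tool(
  commands=[
    {"dx":12,"dy":35,"dz":0,"yaw":0},
    {"dx":10,"dy":34,"dz":0,"yaw":0},
    {"dx":8,"dy":30,"dz":0,"yaw":0},
    {"dx":0,"dy":10,"dz":0,"yaw":0},
    {"dx":0,"dy":0,"dz":0,"yaw":0},
  ],
)

```text
t: 2.07
eef_pos: [454.4, -34.3, 302.7]
tcp_rot: [-3.142, 0.0, -0.085]
ft_force: [-1.1, 0.6, -0.4]
opening: 0.005
```

Request:
drive_tool(
  commands=[
    {"dx":0,"dy":-2,"dz":-35,"yaw":0},
    {"dx":0,"dy":0,"dz":-35,"yaw":0},
    {"dx":0,"dy":0,"dz":-30,"yaw":0},
    {"dx":0,"dy":0,"dz":-18,"yaw":0},
    {"dx":0,"dy":0,"dz":0,"yaw":0},
  ],
)

```text
t: 2.48
eef_pos: [452.8, -39.0, 181.8]
tcp_rot: [-3.141, 0.006, -0.089]
ft_force: [-0.2, -0.6, -0.3]
opening: 0.005
```

Request:
drive_tool(
  commands=[
    {"dx":10,"dy":-0.9,"dz":0,"yaw":0},
    {"dx":10,"dy":-0.9,"dz":0,"yaw":0},
    {"dx":8,"dy":-0.7,"dz":0,"yaw":0},
    {"dx":8,"dy":-0.7,"dz":0,"yaw":0},
    {"dx":8,"dy":-0.7,"dz":0,"yaw":0},
  ],
)

```text
t: 2.9
eef_pos: [499.4, -42.2, 185.5]
tcp_rot: [3.141, -0.001, -0.088]
ft_force: [-3.1, -0.6, 2.2]
opening: 0.003
```

Request:
drive_tool(
  commands=[
    {"dx":6,"dy":-0.5,"dz":0,"yaw":0},
    {"dx":6,"dy":-0.5,"dz":0,"yaw":0},
    {"dx":5,"dy":-0.5,"dz":0,"yaw":0},
    {"dx":3,"dy":-0.3,"dz":0,"yaw":0},
    {"dx":0,"dy":0,"dz":0,"yaw":0},
  ],
)

```text
t: 3.32
eef_pos: [519.2, -43.8, 184.6]
tcp_rot: [3.142, -0.001, -0.088]
ft_force: [-0.2, 0.1, 0.1]
opening: 0.006
```

Run:
```python
from h import *
save("side","s1.png");save("top","t1.png")
print(env.state()["eef_pos"],env.state()["ft_force"])
a=cv2.imread("pics/s1.png")[90:250,200:400];b=cv2.imread("pics/t1.png")[120:280,230:430]
cv2.imwrite("pics/m1.png",cv2.resize(np.hstack([a,b]),None,fx=2,fy=2,interpolation=cv2.INTER_CUBIC))
```

```text
[518.66460739 -43.84573348 184.5562747 ] [0.18558646 0.56705263 0.78228055]
```

View pics/m1.png

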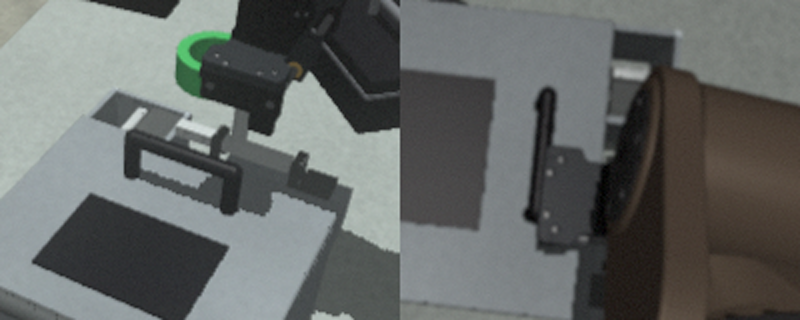

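The bolt bar has slid well past the far guide. I'll push 4 mm more for margin, then back off and rise.

Request:
drive_tool(
  commands=[
    {"dx":2,"dy":-0.2,"dz":0,"yaw":0},
    {"dx":2,"dy":-0.2,"dz":0,"yaw":0},
    {"dx":0,"dy":0,"dz":0,"yaw":0},
  ],
)

```text
t: 3.67
eef_pos: [522.5, -44.2, 184.6]
tcp_rot: [3.142, 0.0, -0.088]
ft_force: [-1.3, 0.3, 0.3]
opening: 0.002
```

Request:
drive_tool(
  commands=[
    {"dx":-8,"dy":0.7,"dz":0,"yaw":0},
    {"dx":-10,"dy":1,"dz":20,"yaw":0},
    {"dx":0,"dy":0,"dz":35,"yaw":0},
    {"dx":0,"dy":0,"dz":35,"yaw":0},
    {"dx":0,"dy":0,"dz":0,"yaw":0},
  ],
  grip=0.6,
)

```text
t: 4.08
eef_pos: [506.0, -42.9, 280.6]
tcp_rot: [3.14, -0.01, -0.088]
ft_force: [-0.1, 0.7, -0.1]
opening: 0.299
```

Request:
drive_tool(
  commands=[
    {"dx":16,"dy":19,"dz":0,"yaw":0},
    {"dx":16,"dy":20,"dz":0,"yaw":0},
    {"dx":16,"dy":19,"dz":0,"yaw":0},
    {"dx":16,"dy":19,"dz":0,"yaw":0},
    {"dx":0,"dy":0,"dz":0,"yaw":0},
  ],
  grip=0.75,
)

```text
t: 4.5
eef_pos: [570.1, 36.9, 274.2]
tcp_rot: [-3.141, -0.001, -0.087]
ft_force: [0.1, -0.1, -0.0]
opening: 0.648
```

Run:
```python
from h import *
save("side","s2.png");save("top","t2.png")
print(env.state()["eef_pos"],env.state()["opening"])
r=env.place_of("bolt_knob","side");print([(x["conf"],x["pixel"]) for x in r]); print([atz("side",x["pixel"],188) for x in r])
a=cv2.imread("pics/s2.png")[90:250,200:400];b=cv2.imread("pics/t2.png")[120:280,230:430]
cv2.imwrite("pics/m2.png",cv2.resize(np.hstack([a,b]),None,fx=2,fy=2,interpolation=cv2.INTER_CUBIC))
```

```text
[568.24269054  34.91042799 274.17889148] 0.7204835776010329
[(0.91, [318.8, 147.2])]
[array([545.02696192, -54.65570602, 188.        ])]
```

View pics/m2.png

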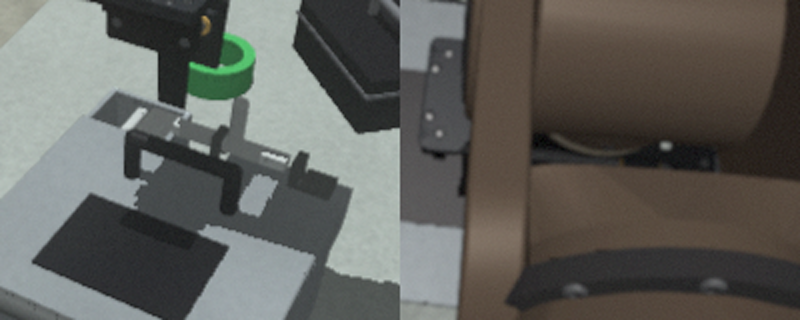

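The knob has moved about 43 mm, so the lid is free. The fingers are above the handle, so I'll go down and grip it.

Request:
drive_tool(
  commands=[
    {"dx":0,"dy":0,"dz":-30,"yaw":0},
    {"dx":0,"dy":0,"dz":-30,"yaw":0},
    {"dx":0,"dy":0,"dz":-25,"yaw":0},
    {"dx":0,"dy":0,"dz":-13,"yaw":0},
    {"dx":0,"dy":0,"dz":0,"yaw":0},
  ],
)

```text
t: 5.07
eef_pos: [566.7, 33.6, 174.2]
tcp_rot: [3.141, 0.005, -0.089]
ft_force: [0.4, -0.5, -0.2]
opening: 0.753
```

Request:
drive_tool(
  commands=[
    {"dx":0,"dy":0,"dz":0,"yaw":0},
    {"dx":0,"dy":0,"dz":0,"yaw":0},
    {"dx":0,"dy":0,"dz":0,"yaw":0},
    {"dx":0,"dy":0,"dz":0,"yaw":0},
    {"dx":0,"dy":0,"dz":0,"yaw":0},
  ],
  grip=0,
)

```text
t: 5.48
eef_pos: [568.7, 34.4, 177.5]
tcp_rot: [3.142, -0.001, -0.088]
ft_force: [-0.4, -0.6, -0.2]
opening: 0.455
```

Request:
drive_tool(
  commands=[
    {"dx":0,"dy":0,"dz":0,"yaw":0},
    {"dx":0,"dy":0,"dz":0,"yaw":0},
    {"dx":0,"dy":0,"dz":0,"yaw":0},
    {"dx":0,"dy":0,"dz":0,"yaw":0},
    {"dx":0,"dy":0,"dz":0,"yaw":0},
  ],
)

```text
t: 5.9
eef_pos: [568.4, 33.7, 176.7]
tcp_rot: [3.14, 0.0, -0.088]
ft_force: [-0.4, -6.5, 0.3]
opening: 0.159
```

Request:
drive_tool(
  commands=[
    {"dx":0.1,"dy":1.5,"dz":4.5,"yaw":0},
    {"dx":0.1,"dy":1.5,"dz":4.5,"yaw":0},
    {"dx":0.1,"dy":1.7,"dz":4.4,"yaw":0},
    {"dx":0.2,"dy":1.7,"dz":4.4,"yaw":0},
    {"dx":0.1,"dy":1.9,"dz":4.3,"yaw":0},
  ],
)

```text
t: 6.32
eef_pos: [569.1, 41.6, 198.8]
tcp_rot: [3.139, 0.0, -0.088]
ft_force: [1.1, -7.9, -0.5]
opening: 0.161
```

Request:
drive_tool(
  commands=[
    {"dx":0.2,"dy":1.9,"dz":4.3,"yaw":0},
    {"dx":0.2,"dy":1.7,"dz":3.4,"yaw":0},
    {"dx":0.1,"dy":1.7,"dz":3.3,"yaw":0},
    {"dx":0.2,"dy":2.0,"dz":3.6,"yaw":0},
    {"dx":0,"dy":0,"dz":0,"yaw":0},
  ],
)

```text
t: 6.73
eef_pos: [569.9, 49.0, 214.3]
tcp_rot: [3.139, -0.001, -0.088]
ft_force: [-2.4, -8.6, 4.9]
opening: 0.16
```

Run:
```python
from h import *
save("side","s3.png")
print(env.state()["eef_pos"],env.state()["ft_force"],env.state()["opening"])
a=cv2.imread("pics/s3.png")[90:330,150:400]
cv2.imwrite("pics/m3.png",cv2.resize(a,None,fx=2.4,fy=2.4,interpolation=cv2.INTER_CUBIC))
```

```text
[569.84707683  48.87777193 214.08947176] [-1.81410618 -8.99953093  5.63616478] 0.15920990768337404
```

View pics/m3.png

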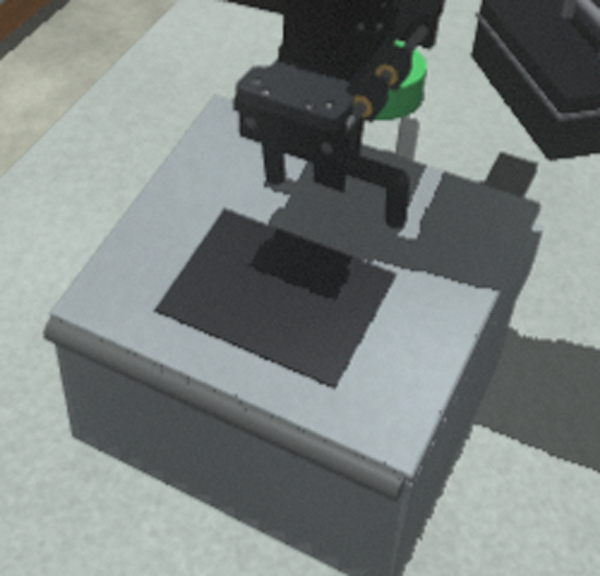

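The lid is up at about 0.22 rad and still gripped. I'll let go and rise.

Request:
drive_tool(
  commands=[
    {"dx":0,"dy":0,"dz":0,"yaw":0},
    {"dx":0,"dy":0,"dz":0,"yaw":0},
    {"dx":0,"dy":0,"dz":0,"yaw":0},
    {"dx":0,"dy":0,"dz":0,"yaw":0},
    {"dx":0,"dy":0,"dz":0,"yaw":0},
  ],
  grip=0.75,
)

```text
t: 7.2
eef_pos: [569.7, 50.2, 213.2]
tcp_rot: [-3.142, 0.0, -0.088]
ft_force: [0.0, 0.7, 0.4]
opening: 0.453
```

Request:
drive_tool(
  commands=[
    {"dx":0,"dy":0,"dz":15,"yaw":0},
    {"dx":0,"dy":0,"dz":25,"yaw":0},
    {"dx":0,"dy":0,"dz":35,"yaw":0},
    {"dx":0,"dy":0,"dz":35,"yaw":0},
    {"dx":0,"dy":0,"dz":10,"yaw":0},
  ],
)

```text
t: 7.62
eef_pos: [570.8, 50.2, 338.5]
tcp_rot: [-3.141, -0.007, -0.088]
ft_force: [0.0, 0.2, 0.6]
opening: 0.738
```

Request:
drive_tool(
  commands=[
    {"dx":-20,"dy":-30,"dz":0,"yaw":0},
    {"dx":-20,"dy":-30,"dz":0,"yaw":0},
    {"dx":-20,"dy":-30,"dz":0,"yaw":0},
    {"dx":-20,"dy":-30,"dz":0,"yaw":0},
    {"dx":-20,"dy":-30,"dz":0,"yaw":0},
  ],
  grip=0,
)

```text
t: 8.03
eef_pos: [468.5, -100.8, 333.0]
tcp_rot: [-3.142, 0.0, -0.088]
ft_force: [1.5, -1.2, -0.5]
opening: 0.458
```

Request:
drive_tool(
  commands=[
    {"dx":-20,"dy":-30,"dz":0,"yaw":0},
    {"dx":-20,"dy":-30,"dz":0,"yaw":0},
    {"dx":-20,"dy":-30,"dz":0,"yaw":0},
    {"dx":0,"dy":0,"dz":0,"yaw":0},
    {"dx":0,"dy":0,"dz":0,"yaw":0},
  ],
)

```text
t: 8.45
eef_pos: [409.0, -191.0, 333.2]
tcp_rot: [-3.142, 0.0, -0.092]
ft_force: [-0.3, 1.1, 0.2]
opening: 0.107
```

Run:
```python
from h import *
save("side","s4.png");save("top","t4.png")
print(env.state()["eef_pos"])
for n in("side","top"):
  for q in("catch_tab","bolt_knob","lid_handle"):
    r=env.place_of(q,n);print(n,q,[(x["conf"],x["pixel"]) for x in r])
a=cv2.imread("pics/s4.png")[100:240,220:390];b=cv2.imread("pics/t4.png")[110:250,250:420]
cv2.imwrite("pics/s4z.png",cv2.resize(a,None,fx=4,fy=4,interpolation=cv2.INTER_CUBIC))
cv2.imwrite("pics/t4z.png",cv2.resize(b,None,fx=4,fy=4,interpolation=cv2.INTER_CUBIC))
```

```text
[ 410.00308172 -189.54334196  333.19376513]
side catch_tab [(0.65, [263.9, 135.2])]
side bolt_knob [(0.57, [318.5, 150.5])]
side lid_handle [(0.64, [285.6, 152.7])]
top catch_tab [(0.6, [350.9, 150.9])]
top bolt_knob []
top lid_handle [(0.74, [292.1, 191.5])]
```

View pics/s4z.png

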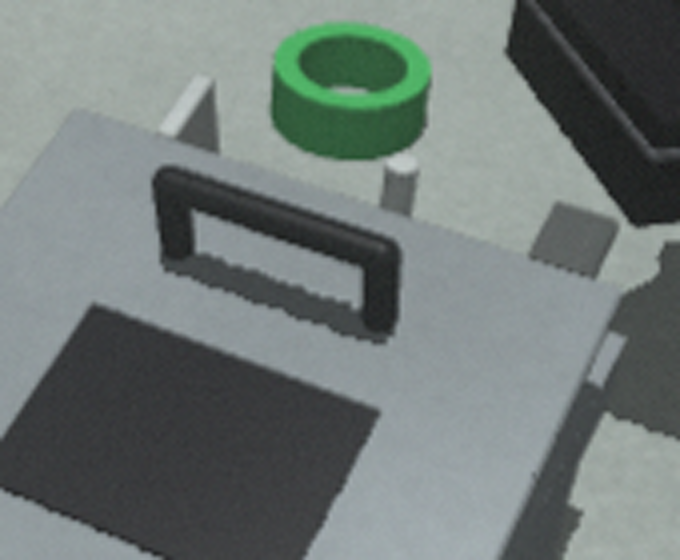

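View pics/t4z.png

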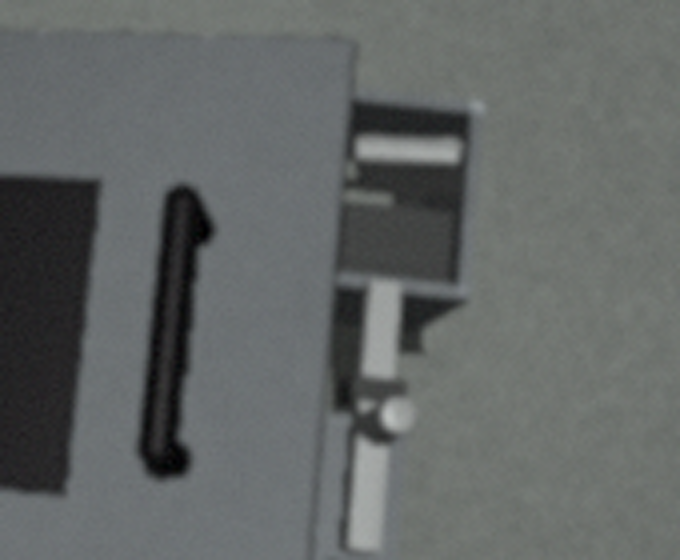

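Run:
```python
from h import *
s=lambda u,v:(220+u/4,100+v/4)
t=lambda u,v:(250+u/4,110+v/4)
for k,a,b in [("tab net",(263.9,135.2),(350.9,150.9)),("tab top outer",s(209,79),t(462,150)),("tab top inner",s(163,133),t(357,150)),("knobtop",s(401,161),t(398,412)),("handle",s(277,212),t(172,325)),("net handle",(285.6,152.7),(292.1,191.5))]:
    p,e=tri(a,b);print(k,p.round(1),round(e,1))
a=(160+335/3.4,120+45/3);b=(180+568/3,105+95/3);print("guard far outer",tri(a,b))
a=(160+460/3.4,120+80/3);b=(180+558/3,105+237/3);print("guard near outer",tri(a,b), atz("top",b,140))
print("bar near end guard edge",atz("top",t(400,283),140),atz("top",t(460,285),140))
```

```text
tab net [658.9 -56.3 180.8] 4.4
tab top outer [653.4 -74.6 209.8] 3.6
tab top inner [657.2 -31.4 202.2] 1.6
knobtop [542.6 -45.3 211.4] 0.7
handle [571.9  50.2 238.5] 1.3
net handle [574.5  52.2 238.8] 5.0
guard far outer (array([ 693.48596466, -100.8937591 ,  144.13123852]), np.float64(3.4889087277239583))
guard near outer (array([603.70942372, -92.03110239, 145.89657841]), np.float64(1.0326044950125814)) [605.32146422 -93.62599894 140.        ]
bar near end guard edge [610.74784365 -64.09988486 140.        ] [610.46933402 -91.88394199 140.        ]
```

The tab measures about (656, -55, 180), with its top at about 207 and the guard top at about 143. That matches the given sizes. The handle at z 238 fits 0.24 rad. I'll turn the gripper 90° so its body stays clear of the lid edge, so I'm checking joint 6 first.

Run:
```python
from h import *
s=env.state();print(s["joints"].round(2),s["eef_pos"],s["opening"],s["t"])
```

```text
[-0.58  0.12  1.78 -0.    1.24  1.08] [ 410.15805293 -189.23985078  333.25907669] 0.005291045611983773 8.85
```

Request:
drive_tool(
  commands=[
    {"dx":12,"dy":4,"dz":0,"yaw":7},
    {"dx":15,"dy":8,"dz":0,"yaw":7},
    {"dx":16,"dy":10,"dz":0,"yaw":7},
    {"dx":16,"dy":10,"dz":0,"yaw":7},
    {"dx":16,"dy":10,"dz":0,"yaw":7},
  ],
)

```text
t: 9.27
eef_pos: [485.7, -147.0, 333.3]
tcp_rot: [3.142, 0.0, 0.529]
ft_force: [-1.4, 0.4, 0.9]
opening: 0.006
```

Request:
drive_tool(
  commands=[
    {"dx":16,"dy":10,"dz":0,"yaw":7},
    {"dx":16,"dy":10,"dz":0,"yaw":7},
    {"dx":16,"dy":10,"dz":0,"yaw":7},
    {"dx":16,"dy":10,"dz":0,"yaw":7},
    {"dx":16,"dy":10,"dz":0,"yaw":7},
  ],
)

```text
t: 9.68
eef_pos: [565.7, -96.8, 333.2]
tcp_rot: [-3.141, 0.0, 1.14]
ft_force: [0.4, -0.0, 0.4]
opening: 0.001
```

Request:
drive_tool(
  commands=[
    {"dx":16,"dy":11,"dz":0,"yaw":7},
    {"dx":16,"dy":11,"dz":0,"yaw":7},
    {"dx":12,"dy":8,"dz":0,"yaw":6},
    {"dx":6,"dy":6,"dz":0,"yaw":0},
    {"dx":0,"dy":0,"dz":0,"yaw":0},
  ],
)

```text
t: 10.1
eef_pos: [615.5, -60.6, 332.8]
tcp_rot: [-3.141, -0.0, 1.481]
ft_force: [-0.9, -0.1, -0.2]
opening: 0.005
```

Request:
drive_tool(
  commands=[
    {"dx":-2,"dy":-2,"dz":-35,"yaw":0},
    {"dx":0,"dy":0,"dz":-38,"yaw":0},
    {"dx":0,"dy":0,"dz":-38,"yaw":0},
    {"dx":0,"dy":0,"dz":-32,"yaw":0},
    {"dx":0,"dy":0,"dz":-12,"yaw":0},
  ],
)

```text
t: 10.52
eef_pos: [610.4, -63.9, 174.1]
tcp_rot: [-3.136, -0.001, 1.478]
ft_force: [-0.0, -0.6, 0.5]
opening: 0.003
```

Request:
drive_tool(
  commands=[
    {"dx":0,"dy":0,"dz":0,"yaw":0},
  ],
)

```text
t: 10.6
eef_pos: [610.9, -64.0, 175.3]
tcp_rot: [-3.136, -0.001, 1.479]
ft_force: [0.9, -0.5, -0.1]
opening: 0.008
```

Run:
```python
from h import *
save("side","s5.png")
print(env.state()["eef_pos"],env.state()["ft_force"])
a=cv2.imread("pics/s5.png")[70:240,200:390]
cv2.imwrite("pics/s5z.png",cv2.resize(a,None,fx=3.5,fy=3.5,interpolation=cv2.INTER_CUBIC))
```

```text
[611.92364405 -64.14732987 177.57622789] [-0.49747343 -0.49217949  0.07752101]
```

View pics/s5z.png

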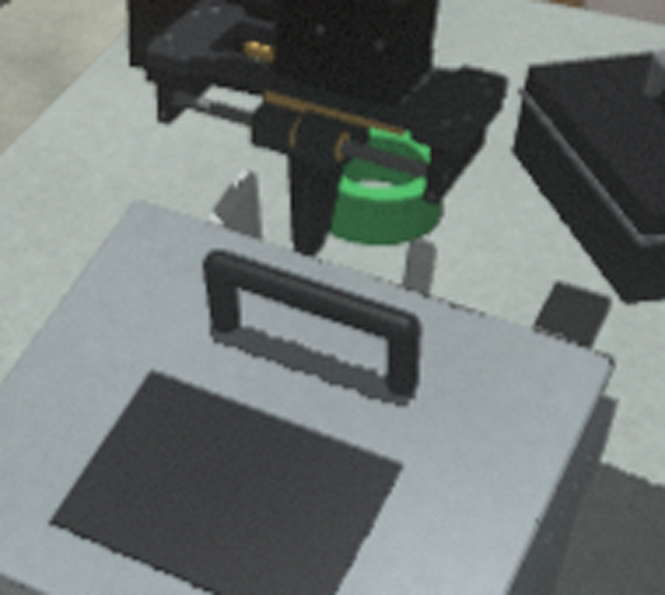

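The shut fingers are robot-side of the tab, at its height and clear of the lid. Pushing now.

Request:
drive_tool(
  commands=[
    {"dx":10,"dy":-0.9,"dz":0,"yaw":0},
    {"dx":8,"dy":-0.7,"dz":0,"yaw":0},
    {"dx":7,"dy":-0.6,"dz":0,"yaw":0},
    {"dx":7,"dy":-0.6,"dz":0,"yaw":0},
  ],
)

```text
t: 10.98
eef_pos: [645.4, -67.0, 179.6]
tcp_rot: [3.14, 0.0, 1.482]
ft_force: [-2.7, -0.5, 1.0]
opening: 0.003
```

Request:
drive_tool(
  commands=[
    {"dx":6,"dy":-0.5,"dz":0,"yaw":0},
    {"dx":5,"dy":-0.5,"dz":0,"yaw":0},
    {"dx":4,"dy":-0.4,"dz":0,"yaw":0},
  ],
)

```text
t: 11.23
eef_pos: [660.2, -68.2, 178.5]
tcp_rot: [3.141, 0.0, 1.482]
ft_force: [-2.5, -0.9, 1.7]
opening: 0.006
```

Request:
drive_tool(
  commands=[
    {"dx":3,"dy":-0.3,"dz":0,"yaw":0},
    {"dx":-10,"dy":-5,"dz":0,"yaw":0},
    {"dx":-10,"dy":-35,"dz":0,"yaw":0},
    {"dx":0,"dy":-40,"dz":0,"yaw":0},
    {"dx":0,"dy":-40,"dz":0,"yaw":0},
  ],
)

```text
t: 11.65
eef_pos: [642.7, -189.1, 178.6]
tcp_rot: [3.141, -0.0, 1.484]
ft_force: [0.7, -0.1, 0.4]
opening: 0.005
```

Request:
drive_tool(
  commands=[
    {"dx":0,"dy":-40,"dz":10,"yaw":0},
    {"dx":0,"dy":-30,"dz":20,"yaw":0},
    {"dx":0,"dy":-20,"dz":30,"yaw":0},
    {"dx":0,"dy":0,"dz":30,"yaw":0},
    {"dx":0,"dy":0,"dz":0,"yaw":0},
  ],
)

```text
t: 12.07
eef_pos: [644.1, -280.7, 274.2]
tcp_rot: [3.134, 0.003, 1.48]
ft_force: [-0.1, -0.5, 1.2]
opening: 0.005
```

Run:
```python
from h import *
save("side","s6.png")
print(env.state()["eef_pos"],env.state()["t"])
```

```text
[ 643.5799857  -279.53945028  271.358111  ] 12.1167
```

View pics/s6.png

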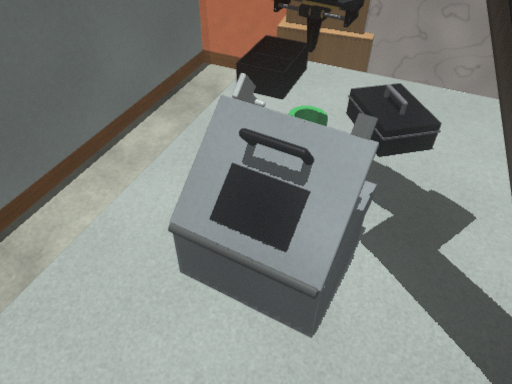

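The lid is swinging up, with the handle now around (275,145), and the arm is clear. I'll wait for it to settle.

Request:
drive_tool(
  commands=[
    {"dx":0,"dy":0,"dz":0,"yaw":0},
    {"dx":0,"dy":0,"dz":0,"yaw":0},
    {"dx":0,"dy":0,"dz":0,"yaw":0},
    {"dx":0,"dy":0,"dz":0,"yaw":0},
    {"dx":0,"dy":0,"dz":0,"yaw":0},
  ],
)

```text
t: 12.53
eef_pos: [642.8, -278.1, 267.6]
tcp_rot: [-3.141, -0.0, 1.483]
ft_force: [-0.2, 0.2, 0.3]
opening: 0.004
```

Request:
drive_tool(
  commands=[
    {"dx":0,"dy":0,"dz":0,"yaw":0},
    {"dx":0,"dy":0,"dz":0,"yaw":0},
    {"dx":0,"dy":0,"dz":0,"yaw":0},
    {"dx":0,"dy":0,"dz":0,"yaw":0},
    {"dx":0,"dy":0,"dz":0,"yaw":0},
  ],
)

```text
t: 12.95
eef_pos: [642.8, -278.4, 268.4]
tcp_rot: [3.141, -0.0, 1.482]
ft_force: [0.2, -0.0, -0.1]
opening: 0.005
```

Request:
drive_tool(
  commands=[
    {"dx":0,"dy":0,"dz":0,"yaw":0},
    {"dx":0,"dy":0,"dz":0,"yaw":0},
    {"dx":0,"dy":0,"dz":0,"yaw":0},
    {"dx":0,"dy":0,"dz":0,"yaw":0},
    {"dx":0,"dy":0,"dz":0,"yaw":0},
  ],
)

```text
t: 13.37
eef_pos: [642.8, -278.4, 268.4]
tcp_rot: [3.141, 0.0, 1.482]
ft_force: [-0.3, -0.3, -0.0]
opening: 0.005
```

Request:
drive_tool(
  commands=[
    {"dx":0,"dy":0,"dz":0,"yaw":0},
    {"dx":0,"dy":0,"dz":0,"yaw":0},
    {"dx":0,"dy":0,"dz":0,"yaw":0},
    {"dx":0,"dy":0,"dz":0,"yaw":0},
    {"dx":0,"dy":0,"dz":0,"yaw":0},
  ],
)

```text
t: 13.78
eef_pos: [642.8, -278.4, 268.4]
tcp_rot: [3.142, 0.0, 1.482]
ft_force: [0.1, 0.5, -1.0]
opening: 0.01
```

Request:
drive_tool(
  commands=[
    {"dx":0,"dy":0,"dz":0,"yaw":0},
    {"dx":0,"dy":0,"dz":0,"yaw":0},
    {"dx":0,"dy":0,"dz":0,"yaw":0},
    {"dx":0,"dy":0,"dz":0,"yaw":0},
    {"dx":0,"dy":0,"dz":0,"yaw":0},
  ],
)

```text
t: 14.2
eef_pos: [642.7, -278.4, 268.4]
tcp_rot: [3.142, -0.0, 1.482]
ft_force: [0.3, -0.4, 0.2]
opening: 0.005
```

Request:
drive_tool(
  commands=[
    {"dx":0,"dy":0,"dz":0,"yaw":0},
    {"dx":0,"dy":0,"dz":0,"yaw":0},
    {"dx":0,"dy":0,"dz":0,"yaw":0},
    {"dx":0,"dy":0,"dz":0,"yaw":0},
    {"dx":0,"dy":0,"dz":0,"yaw":0},
  ],
)

```text
t: 14.62
eef_pos: [642.8, -278.4, 268.4]
tcp_rot: [3.142, -0.0, 1.482]
ft_force: [0.7, 0.6, -0.4]
opening: 0.003
```

Request:
drive_tool(
  commands=[
    {"dx":0,"dy":0,"dz":0,"yaw":0},
    {"dx":0,"dy":0,"dz":0,"yaw":0},
    {"dx":0,"dy":0,"dz":0,"yaw":0},
    {"dx":0,"dy":0,"dz":0,"yaw":0},
    {"dx":0,"dy":0,"dz":0,"yaw":0},
  ],
)

```text
t: 15.03
eef_pos: [642.8, -278.4, 268.4]
tcp_rot: [3.142, -0.0, 1.483]
ft_force: [0.4, 0.2, -0.2]
opening: 0.004
```

Request:
drive_tool(
  commands=[
    {"dx":0,"dy":0,"dz":0,"yaw":0},
    {"dx":0,"dy":0,"dz":0,"yaw":0},
    {"dx":0,"dy":0,"dz":0,"yaw":0},
    {"dx":0,"dy":0,"dz":0,"yaw":0},
    {"dx":0,"dy":0,"dz":0,"yaw":0},
  ],
)

```text
t: 15.45
eef_pos: [642.8, -278.4, 268.4]
tcp_rot: [3.141, 0.0, 1.482]
ft_force: [0.1, -0.3, 0.1]
opening: 0.006
```

Run:
```python
from h import *
a=save("side","s7.png");b=save("top","t7.png")
for i in range(10): c=env.read_camera("side")
print(np.abs(a.astype(int)-c).mean(),np.abs(a.astype(int)-c).max(),env.state()["t"],env.state()["ft_force"])
cv2.imwrite("pics/m7.png",cv2.resize(np.hstack([cv2.imread("pics/s7.png"),cv2.imread("pics/t7.png")]),(800,300)))
```

```text
1.5256890190972223 15 16.05 [0.17361984 0.4136756  0.80824529]
```

View pics/m7.png

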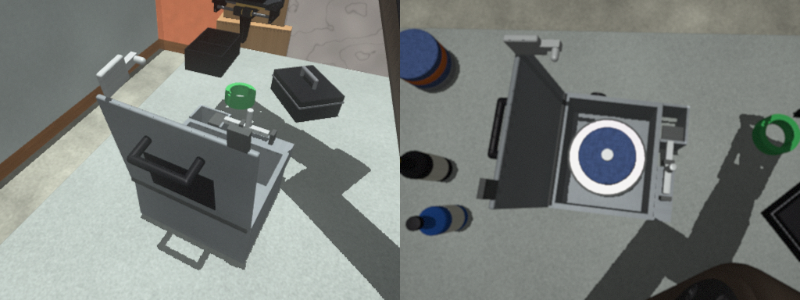

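The lid stands wide open past vertical, and the pad shows at about (605,155) in the combined picture. Two side pictures 0.5 s apart differ only by noise. Handing in.

```bash
python3 -c "
from cell import env
print(env.job_done())"
```

```text
the job is handed in; nothing more can be done
None
```

The pad spinner's lid is wide open and the job was handed in at about 16 s, well inside the 54 s limit; the interface gives no verdict.

- **Bolt:** I slid it back with the shut fingers. Its knob moved about 43 mm by the camera.
- **Lift to the catch:** I gripped the handle, raised the lid to about 0.22 rad and let go. The handle then measured 238 mm above the bench, against an expected 236 mm at 0.24 rad, so the catch was holding it.
- **Catch tab:** I pushed it aside by about 25 mm and drew the arm back at once. The lid then swung up by itself.

**Last checks:** The final pictures show the lid past vertical with the pad exposed. It was at rest: two pictures 0.5 s apart differed only by noise. The arm stood clear, and its force reading stayed under 1 N. I judged the final lid angle from the pictures and did not measure it.

**What failed or disagreed:**
- My first move calls were refused because rows must give all four values.
- The networks' first positions differed by about 10 mm between the two cameras. I picked the points again by hand in the pictures, and most then agreed to within about 4 mm. One lid corner was 9 mm off, and I did not use it.

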